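# Hold the lock pin in the lamp spray jig

## Robot

A 6-joint arm with a two-finger parallel gripper is mounted at the origin on the work surface. World frame = base frame: x ahead of the robot, y to its left, z up, the work surface at z = 0. Lengths are in mm, angles in rad, forces in N, time in s.
With the tool pointing down it reaches from about 400 to 825 mm from the base axis. Payload 7 kg.
Tool frame: the origin (TCP) lies midway between the tips of the shut fingers; the grasp point (between the pads) lies 19 mm behind it; z points along the fingers, x is the direction in which the jaws open and shut, and the axes are right-handed (so a half turn about z gives the same grasp; the last joint's range is limited). The gripper opens to 85 mm and grips with 20 to 120 N. Pads are 22 mm wide; open, the fingers measure 114 mm over their backs; the gripper's body (76 mm by 85 mm) begins 54 mm behind the grasp point. The pads swing forward as they close: fully open they stand 13 mm farther back than shut.
Start: joints at [-0.866, 0.359, 0.012, 0, -1.224, -0.288], TCP at [273.236, -617.201, 231.302] pointing down, gripper open.
Joint ranges: [-3.07, 3.07], [-1.43, 2.12], [-1.02, 1.25], [-3.03, 1.67], [-3.05, -0], [-3.03, 3.03]. Speed limits (rad/s): [2.39, 2.39, 3.01, 3.14, 3.14, 3.14].

## Interface

Orientations are given as a rotation vector (axis times angle).
In Python, from workcell import sense, capture, finish_job gives the robot as it stands. The module is installed in compiled form; this text tells all that it offers.
- The arm moves only by the tool servo_tool, never from a script. Its argument "deltas" is a list of rows, each an object with "travel": the shift along the tool's x, y, z in cm, a list of three; "rot": the turn, a rotation vector about the tool's x, y, z in degrees, a list of three. A call has 1 to 10 rows; each row shifts and turns the commanded pose from where the row before left it, along the tool's axes as they then stand; what a row does not reach is not made up. A row lasts 1/10 s, in which the tool goes at most 50 mm and 8.59 degrees, less where a joint would pass 70% of its speed; a pose out of reach is approached as far as the arm can. A call is refused whole if a number of a shift passes 5 or a number of a turn 8.59, either way. A call with a gripper value outside its range is refused whole. "claw" is the closure in counts, from 0 (fully open) to 255 (shut), set as the call begins (left out, the last holds). The fingers move at their own pace and stop on an object; "squeeze" is the grip in N (left out, the last holds). Time passes only in rows, so rows that do not move let the fingers close. It gives the time, the measured TCP pose, the force and the opening at its end, in the units of the state.
- sense(): the state, without advancing time (a new reading comes with each control period).
- capture(name): name is "side" or "top"; returns a dict with "image" (384x512x3 uint8, blue, green, red), "fx", "fy", "cx", "cy" (pixels), "extrinsics" (4x4, takes a point from camera to world coordinates). Camera axes: x right, y down, z forward; pixel columns grow to the right and rows downward; lengths in mm; the calibration is good to about 2 mm. A picture is of the moment at which its call begins. There is no depth.
- finish_job(): hands the job in, once; it reports no verdict.
The state is a dict: "clock": time; "joints": joint angles; "dq": joint speeds; "joint_efforts": joint torques, N m; "tool_pos": TCP position; "eef_rot": TCP orientation; "ft_force": force on the tool from outside, world axes, zero at the start; "wrist_torque": the same for the moment, N m; "opening": finger opening in mm.
Only numpy, scipy, OpenCV 4.12 (cv2) and the standard library are available. Lean on these libraries where they do the work, as an engineer would, in place of code of your own. Each camera call takes 0.05 s, during which the arm holds its last target.

## Task

Swing the lamp carrier of the spray jig in against its stop, so that the eye at its end comes over the fixed eye of the base. Then take the longer of the two steel pins out of its socket, thread it from above down through the carrier's eye and on through the lower eye, and finish while still holding it there upright and still, not jammed, with about 15 mm of the pin showing below the lower eye for a workmate to clip: do not let go of it (it would fall through) and do not stand it on the base plate. Leave the shorter pin, the boxed lamp, the paint can and the tape roll alone.

Things in the scene. Friction and masses are not known exactly. Their poses are not given: they have to be found in the camera images.
- jig: Fixed spray jig: grey base plate 100 (x) x 300 (y) x 12 thick. Origin: centre of its underside, z up; -x side faces the robot within 17 deg. Hinge post, diameter 36, at y = +110. Brass lower eye 44 x 44, hole 15.5 (mouth chamfered 3), at x 0, y -100, z 50 to 65; on its +x side (x 22 to 46) a column and stop up to z 107. 38 free between lower eye and plate.
- carrier (a joint): Carrier's swing about the upright hinge, rad: 0 = in, at its stop, eyes in line; up to 1.1 = out to the jig's -x side (clockwise from above). Stays where left; 1 to 3 N at the knob moves it. Aluminium arm 36 wide, z 95 to 107, reaching 232 from the hinge axis, to jig -y when in. Carries a lamp (100 wide, 20 to 96 from the axis, top z 144), knob and upper eye.
- carrier_pivot (a point): Point on the carrier's hinge axis, at height 107 above the bench.
- carrier_knob (a point): Centre of the top of the carrier's upright black round knob: diameter 20, 32 tall above the arm (height 107 to 139 above the bench), 135 from the hinge axis. Moves with the carrier.
- upper_eye (a point): Centre of the mouth (upper face, height 110 above the bench) of the carrier's eye: brass block 44 x 44 x 15 (height 95 to 110) with a vertical through hole of 15.5 diameter, mouth chamfered 3, 210 from the hinge axis. Moves with the carrier.
- lower_eye (a point): Centre of the hole of the fixed lower eye at its underside, height 50 above the bench; z up. Directly under the upper eye when the carrier is in.
- long_pin: The longer pin: plain headless round steel bar, diameter 12, length 170, about 0.15 kg, foot slightly chamfered. Origin at the centre of its foot, z along the pin to its upper end. It stands upright and loose in one of two identical sockets, foot 10 above the bench, upper end at 180, 130 of it above the socket.
- long_pin_foot (a point): Centre of the long pin's lower end face (same point as its origin).
- long_pin_head (a point): Centre of the long pin's upper end face, 170 from its foot.
- short_pin: The shorter pin, diameter 12, length 120, standing in the other socket (upper end at height 130): to be left alone. Origin at the centre of its foot.
- socket_a: Socket block that holds the long pin, black, 60 x 60 x 50 tall, fixed; hole 14 diameter, 40 deep. Origin at the centre of its underside.
- socket_b: Identical socket block that holds the short pin. Origin at the centre of its underside.
- boxed_lamp: Bystander: tail lamp 130 x 190 on a carton, 105 tall in all. Origin under its centre.
- paint_can: Bystander: closed aluminium paint can, diameter 80, height 110. Origin under its centre.
- tape_roll: Bystander: roll of yellow masking tape lying flat, outer diameter 104, 25 tall. Origin under its centre.

How it is judged:
By the outcome, as a careful person would: the job done as asked, in the order asked, and still so for the second after the job is handed in, while the arm keeps its last pose, push and grip.
It also fails if it takes over 61 s, if anything falls off the work surface, if the arm or the gripper's body presses on something with over 40 N, if the wrist force passes 120 N, or if a joint passes its speed limit or range.

## Working session

There is one attempt and no reset: what is moved stays moved. The work goes in short steps, Python scripts to look and compute and a tool call to move; the robot and the scene stay as the last step left them, time stands still between calls to the robot, and variables do not carry over. Pictures are saved under pics/ and viewed, and the job is handed in when it is done.

Besides the shell and the picture viewer there is one more tool, called after "Emit:" as name([rows], argument=value, ...), one row to a line, values as JSON. servo_tool: Moves the arm, as the interface text tells. Its arguments: {"type":"object","properties":{"deltas":{"type":"array","items":{"type":"object","properties":{"travel":{"type":"array","items":{"type":"number"}},"rot":{"type":"array","items":{"type":"number"}}}}},"claw":{"type":"number"},"squeeze":{"type":"number"}},"required":["deltas"]}

```bash
mkdir -p pics
python3 - <<'E'
from workcell import sense,capture
import cv2,numpy as np
for n in ("side","top"):
    c=capture(n); cv2.imwrite(f"pics/{n}0.png",c["image"]); 
    print(n,c["fx"],c["fy"],c["cx"],c["cy"]); print(np.round(c["extrinsics"],4).tolist())
    np.savez(n+"0.npz",**c)
print(sense())
E
```

```text
side 420.80771629152207 420.80771629152207 255.53062228065625 183.96159803512757
[[-0.8256, -0.3515, 0.4414, 27.3717], [-0.5642, 0.5112, -0.6483, 816.5492], [0.0022, -0.7843, -0.6204, 869.7218], [0.0, 0.0, 0.0, 1.0]]
top 468.0857356785389 468.0857356785389 264.1040322665654 192.54931088518177
[[-0.0241, -0.9927, 0.1183, 401.2739], [-0.9993, 0.0207, -0.0296, 67.4485], [0.027, -0.1189, -0.9925, 1397.0347], [0.0, 0.0, 0.0, 1.0]]
{'clock': 0.1, 'joints': array([-8.65909367e-01,  3.59315297e-01,  1.11692534e-02, -2.77734099e-04,
       -1.22409381e+00, -2.88116729e-01]), 'dq': array([ 9.17483124e-04, -1.18432136e-03,  2.33087646e-03,  2.05996671e-04,
       -1.09936957e-06,  4.53069446e-04]), 'joint_efforts': array([-1.92646126e-03, -5.84763372e+01,  2.94111854e+01,  6.95454821e+00,
       -3.15482372e-03,  1.89246703e-05]), 'tool_pos': array([ 273.0580635 , -616.85015586,  230.47106774]), 'eef_rot': array([-1.71322120e+00, -2.63177726e+00, -1.03875889e-03]), 'ft_force': array([-0.29851117,  0.23317119,  0.04480191]), 'wrist_torque': array([0.03928482, 0.04760231, 0.07485845]), 'opening': 85.476602170028}
```

View pics/side0.png

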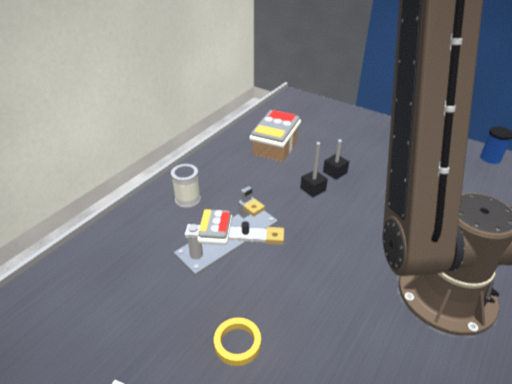

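View pics/top0.png

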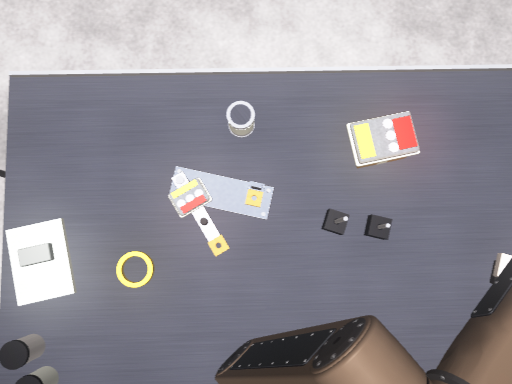

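The side view shows the jig at about (230,235), the long pin at (316,165) and the short one at (338,155). In the top view the upper eye is at (218,245), the lower eye at (254,197), the long pin's socket at (336,221) and the short pin's at (379,227). I'll enlarge these areas.

```bash
cat > h.py <<'E'
import numpy as np,cv2
from scipy.optimize import least_squares
def crop(src,out,x0,y0,x1,y1,s):
    im=cv2.imread(src)[y0:y1,x0:x1]; im=cv2.resize(im,None,fx=s,fy=s,interpolation=cv2.INTER_CUBIC)
    for x in range((x0+9)//10*10,x1,10):
        X=int((x-x0+.5)*s); cv2.line(im,(X,0),(X,6),(0,255,0),1); cv2.putText(im,str(x),(X-10,16),0,.35,(0,255,0),1)
    for y in range((y0+9)//10*10,y1,10):
        Y=int((y-y0+.5)*s); cv2.line(im,(0,Y),(6,Y),(0,255,0),1); cv2.putText(im,str(y),(8,Y+4),0,.35,(0,255,0),1)
    cv2.imwrite(out,im)
def ray(n,uv):
    c=np.load(n+"0.npz"); E=c["extrinsics"]
    d=E[:3,:3]@np.array([(uv[0]-c["cx"])/c["fx"],(uv[1]-c["cy"])/c["fy"],1]); return E[:3,3],d
def atz(n,uv,z):
    o,d=ray(n,uv); return o+d*(z-o[2])/d[2]
def proj(n,p):
    c=np.load(n+"0.npz"); E=c["extrinsics"]; q=E[:3,:3].T@(np.asarray(p)-E[:3,3])
    return np.array([c["fx"]*q[0]/q[2]+c["cx"],c["fy"]*q[1]/q[2]+c["cy"]])
def tri(a,b):
    r=least_squares(lambda p:np.r_[proj("side",p)-a,proj("top",p)-b],[500,0,80])
    return r.x, r.fun
E
python3 -c "
from h import *
crop('pics/side0.png','pics/s_jig.png',165,180,295,275,6)
crop('pics/side0.png','pics/s_pin.png',290,130,360,205,8)
crop('pics/top0.png','pics/t_jig.png',160,160,285,260,6)
crop('pics/top0.png','pics/t_pin.png',315,200,400,245,9)
"
```

```text
(no output)
```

View pics/s_jig.png

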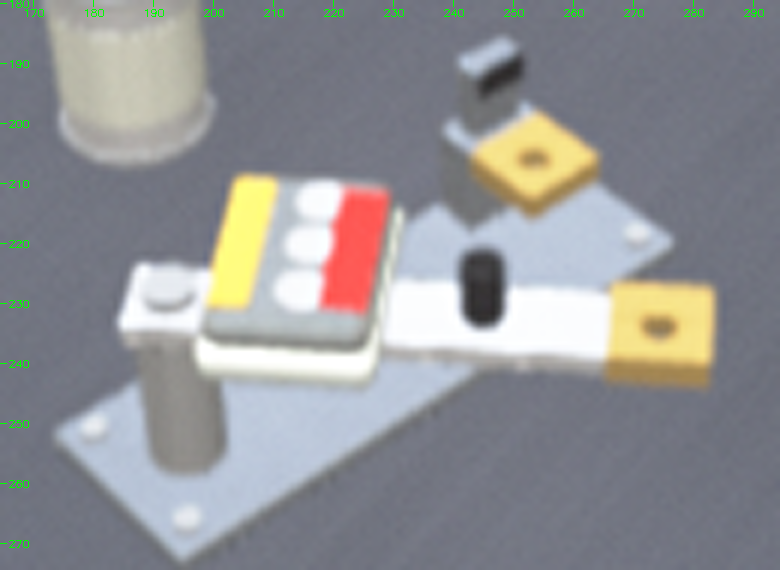

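View pics/s_pin.png

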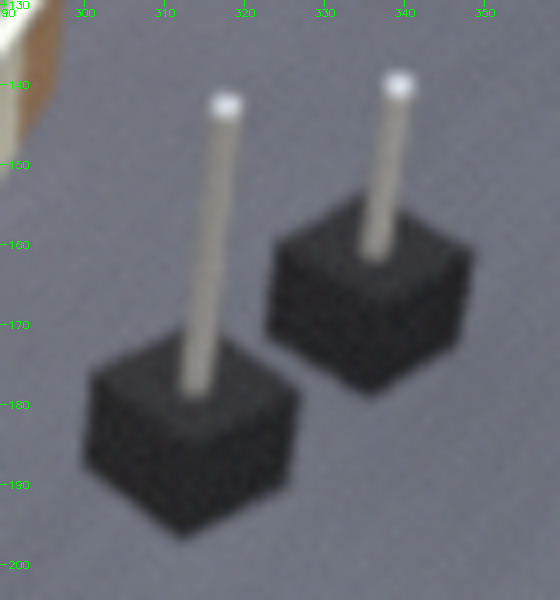

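View pics/t_jig.png

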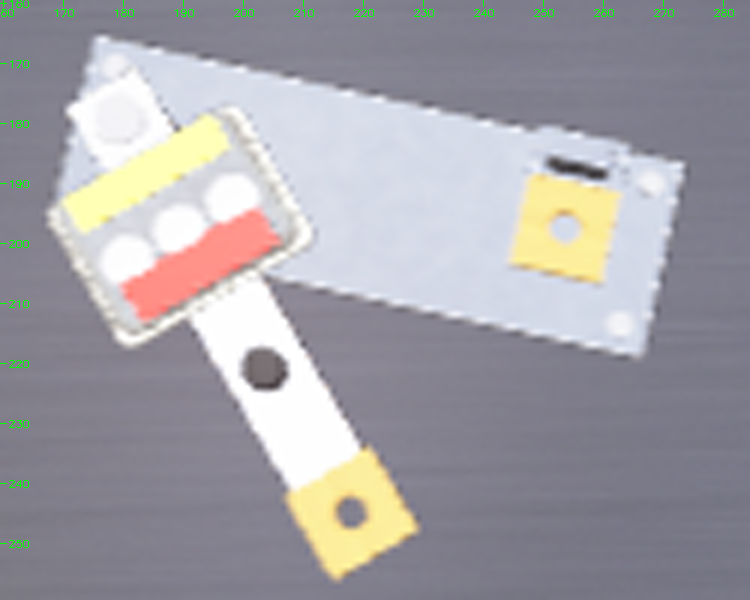

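View pics/t_pin.png

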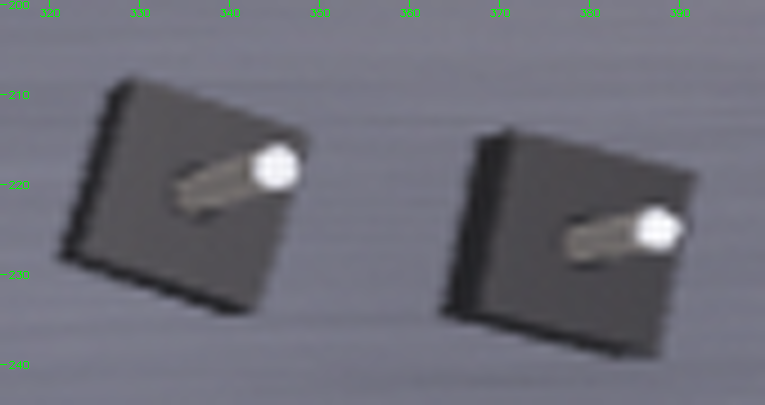

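```bash
python3 -c "
from h import *
np.set_printoptions(precision=1,suppress=True)
for n,a,b,z in [('knob',(245,222.8),(203.7,221),139),('upeye',(274.3,234),(218,245),110),('loweye',(253.5,206),(253.7,197.3),65),('hinge',(192.3,227.2),(179.5,179.2),107),('lhead',(317.9,142.7),(345.1,218.1),180),('shead',(339.3,139.8),(387.1,224.6),130),('lbase',(313.9,178),(335.5,221),50)]:
    p,r=tri(a,b); print(n,p,r,'side@z',atz('side',a,z)[:2],'top@z',atz('top',b,z)[:2])
for n,b in [('jigTL',(176,166)),('jigTR',(273.2,187)),('jigBR',(266,219)),('jigL',(168,195))]: print(n,atz('top',b,12))
for n,b in [('A',(329.5,208.0)),('A',(348,213.5)),('A',(342.5,234)),('A',(322.5,228))]: print(n,atz('top',b,50))
for n,b in [('can',(241,115)),]: print(n,atz('top',b,110))
print(atz('top',(134.5,269),25))
for b in [(348,123),(409,113),(418,152),(357,166)]: print('box',atz('top',b,90))
"
```

```text
knob [479.9 194.9 137. ] [ 0.8  0.1 -0.4 -0.7] side@z [480.5 197.4] top@z [477.8 193.6]
upeye [414.8 159.3 105.1] [ 0.6  0.1 -0.3 -0.5] side@z [413.6 164.2] top@z [413.3 158.2]
loweye [548.7  58.4  60. ] [ 0.5  0.1 -0.2 -0.4] side@z [546.8  63.7] top@z [547.   57.8]
hinge [598.3 263.1 111.1] [ 0.7  0.1 -0.4 -0.6] side@z [603.1 260.8] top@z [597.2 262.6]
lhead [ 475.7 -178.9  178.9] [ 0.5  0.  -0.2 -0.4] side@z [ 476.3 -176.6] top@z [ 474.6 -179.1]
shead [ 457.9 -302.9  131. ] [ 0.3  0.  -0.1 -0.2] side@z [ 459.3 -303.9] top@z [ 457.4 -303.4]
lbase [ 475.8 -177.7   45.1] [ 0.3  0.  -0.1 -0.3] side@z [ 474.1 -171.3] top@z [ 474.7 -177.2]
jigTL [651.7 287.3  12. ]
jigTR [582.5  -1.5  12. ]
jigBR [487.3  22.4  12. ]
jigL [565. 311.  12.]
A [ 512.7 -161.3   50. ]
A [ 495.6 -214.5   50. ]
A [ 436.8 -195.8   50. ]
A [ 455.4 -138.7   50. ]
can [776.4  88.9 110. ]
[351.2 404.5  25. ]
box [ 753.6 -218.    90. ]
box [ 780.3 -397.    90. ]
box [ 664.9 -416.    90. ]
box [ 627.6 -238.    90. ]
```

```bash
cat > g.py <<'E'
import sys,numpy as np
from scipy.spatial.transform import Rotation as R
from workcell import sense
np.set_printoptions(precision=3,suppress=True)
def goto(x,y,z,yaw=None):
    s=sense(); M=R.from_rotvec(s["eef_rot"])
    d=M.inv().apply(np.array([x,y,z])-s["tool_pos"])/10
    X=M.as_matrix(); cy=np.degrees(np.arctan2(X[1,0],X[0,0]))
    print("t",s["clock"],"pos",s["tool_pos"],"yaw",cy,"zaxis",X[:,2],"F",s["ft_force"],"open",s["opening"])
    print("travel cm",d,"n",np.abs(d).max()/4.5)
    if yaw is not None:
        T=R.from_euler("z",yaw,degrees=True)*R.from_euler("x",180,degrees=True)
        print("rot deg",np.degrees((M.inv()*T).as_rotvec()))
if __name__=="__main__": goto(*map(float,sys.argv[1:]))
E
python3 g.py 480 196 200 119.5
```

```text
t 0.1 pos [ 273.058 -616.85   230.471] yaw 113.8737505746251 zaxis [-0.001  0.001 -1.   ] F [-0.299  0.233  0.045] open 85.476602170028
travel cm [65.95  51.822  3.135] n 14.655622986738438
rot deg [-0.005 -0.084 -5.626]
```

Emit:
servo_tool([
  {"travel": [1.5, 1.2, 0]},
  {"travel": [3.3, 2.6, 0]},
  {"travel": [3.3, 2.6, 0]},
  {"travel": [3.3, 2.6, 0]},
  {"travel": [3.3, 2.6, 0]},
  {"travel": [3.3, 2.6, 0]},
  {"travel": [3.3, 2.6, 0]},
  {"travel": [3.3, 2.6, 0]},
  {"travel": [3.3, 2.6, 0]},
  {"travel": [3.3, 2.6, 0]},
], claw=145, squeeze=40)

```text
invalid input
```

Emit:
servo_tool([
  {"travel": [3.3, 2.6, 0]},
  {"travel": [3.3, 2.6, 0]},
  {"travel": [3.3, 2.6, 0]},
  {"travel": [3.3, 2.6, 0]},
  {"travel": [3.3, 2.6, 0]},
  {"travel": [3.3, 2.6, 0]},
  {"travel": [3.3, 2.6, 0]},
  {"travel": [3.3, 2.6, 0]},
  {"travel": [3.3, 2.6, 0]},
  {"travel": [2, 1.6, 0]},
])

```text
invalid input
```

```bash
python3 g.py 480 196 200 119.5
```

```text
t 0.1 pos [ 273.058 -616.85   230.471] yaw 113.8737505746251 zaxis [-0.001  0.001 -1.   ] F [-0.299  0.233  0.045] open 85.476602170028
travel cm [65.95  51.822  3.135] n 14.655622986738438
rot deg [-0.005 -0.084 -5.626]
```

Both calls were refused as invalid, so I'll include `rot` in every row.

Emit:
servo_tool([
  {"travel": [1.5, 1.2, 0], "rot": [0, 0, 0]},
  {"travel": [3.3, 2.6, 0], "rot": [0, 0, 0]},
  {"travel": [3.3, 2.6, 0], "rot": [0, 0, 0]},
  {"travel": [3.3, 2.6, 0], "rot": [0, 0, 0]},
  {"travel": [3.3, 2.6, 0], "rot": [0, 0, 0]},
  {"travel": [3.3, 2.6, 0], "rot": [0, 0, 0]},
  {"travel": [3.3, 2.6, 0], "rot": [0, 0, 0]},
  {"travel": [3.3, 2.6, 0], "rot": [0, 0, 0]},
  {"travel": [3.3, 2.6, 0], "rot": [0, 0, 0]},
  {"travel": [3.3, 2.6, 0], "rot": [0, 0, 0]},
], claw=145, squeeze=40)

```text
clock: 1.1
tool_pos: [371.7, -230.7, 231.2]
eef_rot: [-1.714, -2.633, -0.0]
ft_force: [0.7, 1.0, -0.4]
opening: 37.2
```

Emit:
servo_tool([
  {"travel": [3.3, 2.6, 0], "rot": [0, 0, 0]},
  {"travel": [3.3, 2.6, 0], "rot": [0, 0, 0]},
  {"travel": [3.3, 2.6, 0], "rot": [0, 0, 0]},
  {"travel": [3.3, 2.6, 0], "rot": [0, 0, 0]},
  {"travel": [3.3, 2.6, 0], "rot": [0, 0, 0]},
  {"travel": [3.3, 2.6, 0], "rot": [0, 0, 0]},
  {"travel": [3.3, 2.6, 0], "rot": [0, 0, 0]},
  {"travel": [3.3, 2.6, 0], "rot": [0, 0, 0]},
  {"travel": [3.3, 2.6, 0], "rot": [0, 0, 0]},
  {"travel": [2, 1.6, 0], "rot": [0, 0, -5.6]},
])

```text
clock: 2.1
tool_pos: [472.4, 161.3, 231.0]
eef_rot: [-1.58, -2.715, 0.0]
ft_force: [-0.5, -1.0, 0.7]
opening: 36.8
```

```bash
python3 g.py 480 196 165 119.5
```

```text
t 2.1 pos [472.361 161.297 231.   ] yaw 119.5977882373824 zaxis [-0. -0. -1.] F [-0.458 -1.005  0.698] open 36.81904336836439
travel cm [2.64 2.38 6.6 ] n 1.466555720441838
rot deg [-0.014 -0.001  0.098]
```

Emit:
servo_tool([
  {"travel": [1.3, 1.2, 2], "rot": [0, 0, 0]},
  {"travel": [1.3, 1.2, 2.3], "rot": [0, 0, 0]},
  {"travel": [0, 0, 2.3], "rot": [0, 0, 0]},
  {"travel": [0, 0, 0], "rot": [0, 0, 0]},
  {"travel": [0, 0, 0], "rot": [0, 0, 0]},
])

```text
clock: 2.6
tool_pos: [480.2, 192.9, 165.4]
eef_rot: [-1.583, -2.714, 0.002]
ft_force: [0.4, -0.1, 0.6]
opening: 37.0
```

```bash
python3 g.py 480 196 117 119.5
cat > shot.py <<'E'
import sys; from workcell import capture; from h import *
t=sys.argv[1]
for n,b in (("side",(165,130,295,275)),("top",(160,120,290,260))):
    c=capture(n); cv2.imwrite(f"pics/{n}{t}.png",c["image"]); crop(f"pics/{n}{t}.png",f"pics/c{n}{t}.png",*b,4)
a=cv2.imread(f"pics/cside{t}.png");b=cv2.imread(f"pics/ctop{t}.png"); h=max(a.shape[0],b.shape[0])
f=lambda m:cv2.copyMakeBorder(m,0,h-m.shape[0],0,0,0)
m=np.hstack([f(a),f(b)]);m=m[:, :]; k=min(1,800/m.shape[1]); cv2.imwrite(f"pics/m{t}.png",cv2.resize(m,None,fx=k,fy=k,interpolation=3))
E
python3 shot.py 1
```

```text
t 2.6 pos [480.155 192.904 165.434] yaw 119.49423972809427 zaxis [-0.001 -0.001 -1.   ] F [ 0.408 -0.089  0.642] open 36.97366219795405
travel cm [0.28  0.144 4.843] n 1.0762316164496133
rot deg [-0.065  0.036 -0.006]
```

View pics/m1.png

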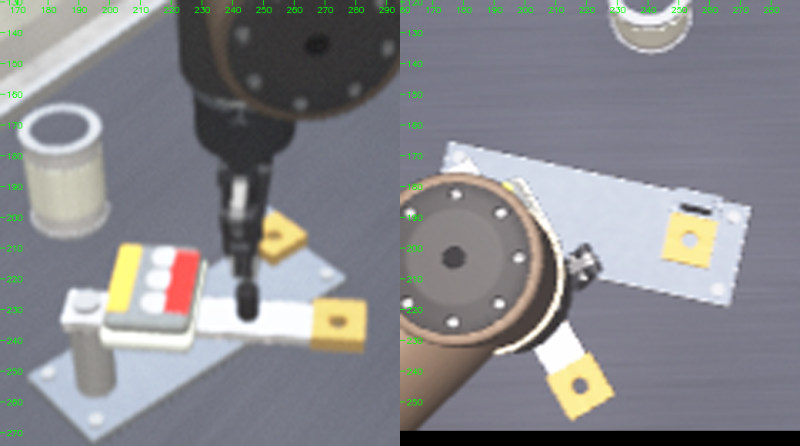

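The fingers stand above the knob, at (246,225)–(248,300) in the side crop, with jaws along the line of sight. I'll go down to cage it.

Emit:
servo_tool([
  {"travel": [0.2, 0.1, 0.8], "rot": [0, 0, 0]},
  {"travel": [0, 0, 0.8], "rot": [0, 0, 0]},
  {"travel": [0, 0, 0.8], "rot": [0, 0, 0]},
  {"travel": [0, 0, 0.8], "rot": [0, 0, 0]},
  {"travel": [0, 0, 0.8], "rot": [0, 0, 0]},
  {"travel": [0, 0, 0.8], "rot": [0, 0, 0]},
  {"travel": [0, 0, 0], "rot": [0, 0, 0]},
  {"travel": [0, 0, 0], "rot": [0, 0, 0]},
])

```text
clock: 3.5
tool_pos: [480.1, 195.4, 117.1]
eef_rot: [-1.583, -2.714, 0.001]
ft_force: [0.7, -0.2, 1.2]
opening: 37.0
```

```bash
python3 g.py 480 196 117 119.5; python3 shot.py 2
```

```text
t 3.5 pos [480.134 195.356 117.088] yaw 119.48633497997895 zaxis [-0.    -0.001 -1.   ] F [ 0.706 -0.172  1.222] open 37.02688047163172
travel cm [0.063 0.02  0.009] n 0.013921061571608946
rot deg [-0.032  0.017 -0.014]
```

View pics/cside2.png

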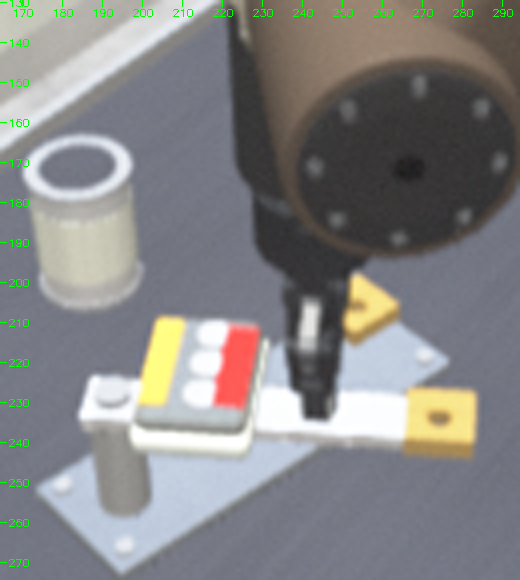

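Emit:
servo_tool([
  {"travel": [-0.3, 0, 0], "rot": [0, 0, 0]},
  {"travel": [-0.5, 0, 0], "rot": [0, 0, 0]},
  {"travel": [-0.7, 0.02, 0], "rot": [0, 0, -3]},
  {"travel": [-0.7, 0.02, 0], "rot": [0, 0, -3]},
  {"travel": [-0.7, 0.02, 0], "rot": [0, 0, -3]},
  {"travel": [-0.7, 0.02, 0], "rot": [0, 0, -3]},
  {"travel": [-0.7, 0.02, 0], "rot": [0, 0, -3]},
  {"travel": [-0.7, 0.02, 0], "rot": [0, 0, -3]},
  {"travel": [-0.7, 0.02, 0], "rot": [0, 0, -3]},
  {"travel": [-0.7, 0.02, 0], "rot": [0, 0, -3]},
])

```text
clock: 4.6
tool_pos: [521.5, 146.7, 117.6]
eef_rot: [0.981, 2.984, 0.001]
ft_force: [-1.0, 1.9, -0.5]
opening: 36.7
```

```bash
python3 g.py 566 132 117 166; python3 shot.py 3
```

```text
t 4.6 pos [521.518 146.694 117.584] yaw 143.59210393463036 zaxis [ 0.001  0.001 -1.   ] F [-1.037  1.876 -0.472] open 36.736549232824615
travel cm [-4.452  1.458  0.06 ] n 0.9893624224475679
rot deg [  0.056   0.013 -22.408]
```

View pics/cside3.png

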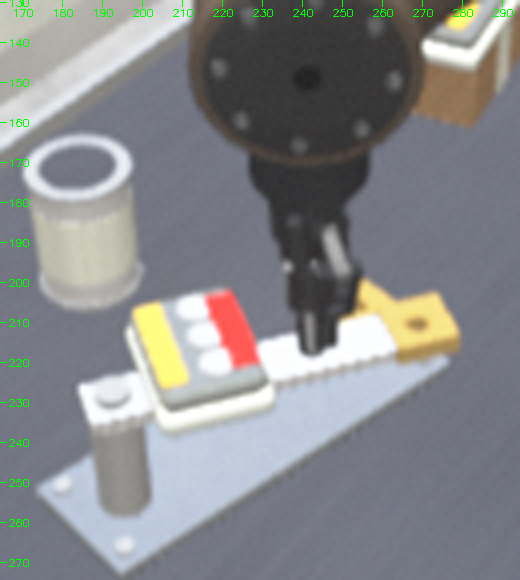

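Emit:
servo_tool([
  {"travel": [-0.7, 0.08, 0], "rot": [0, 0, -3.3]},
  {"travel": [-0.7, 0.08, 0], "rot": [0, 0, -3.3]},
  {"travel": [-0.7, 0.08, 0], "rot": [0, 0, -3.3]},
  {"travel": [-0.7, 0.08, 0], "rot": [0, 0, -3.3]},
  {"travel": [-0.6, 0.08, 0], "rot": [0, 0, -3.3]},
  {"travel": [-0.4, 0.05, 0], "rot": [0, 0, -3]},
  {"travel": [-0.2, 0, 0], "rot": [0, 0, -1.5]},
  {"travel": [-0.2, 0, 0], "rot": [0, 0, -1.5]},
])

```text
clock: 5.5
tool_pos: [559.9, 131.3, 117.3]
eef_rot: [-0.384, -3.118, -0.0]
ft_force: [-0.7, 0.8, 0.2]
opening: 37.0
```

```bash
python3 g.py 574 130 117 166; python3 shot.py 4
```

```text
t 5.5 pos [559.92  131.337 117.273] yaw 165.97214473590603 zaxis [-0.  0. -1.] F [-0.745  0.785  0.191] open 37.01347043053389
travel cm [-1.398  0.212  0.027] n 0.31076965990384153
rot deg [ 0.009 -0.011 -0.028]
```

View pics/m4.png

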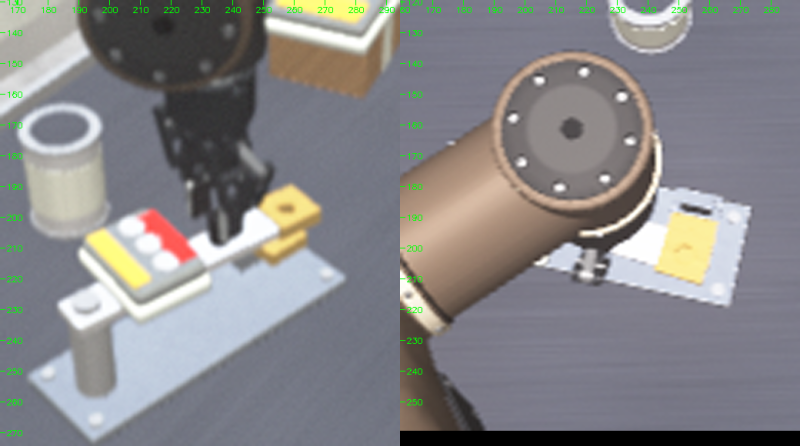

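Emit:
servo_tool([
  {"travel": [-0.3, 0.03, 0], "rot": [0, 0, 0]},
  {"travel": [-0.3, 0.03, 0], "rot": [0, 0, 0]},
  {"travel": [-0.2, 0.02, 0], "rot": [0, 0, 0]},
  {"travel": [-0.2, 0, 0], "rot": [0, 0, 0]},
  {"travel": [0, 0, 0], "rot": [0, 0, 0]},
])

```text
clock: 6.1
tool_pos: [570.4, 129.7, 117.3]
eef_rot: [0.384, 3.118, 0.0]
ft_force: [-0.3, -0.1, 0.1]
opening: 36.9
```

Emit:
servo_tool([
  {"travel": [-0.1, 0, 0], "rot": [0, 0, 0]},
  {"travel": [-0.1, 0, 0], "rot": [0, 0, 0]},
  {"travel": [0, 0, 0], "rot": [0, 0, 0]},
])

```text
clock: 6.4
tool_pos: [571.7, 129.2, 117.3]
eef_rot: [-0.383, -3.118, 0.0]
ft_force: [-2.6, 0.1, 0.6]
opening: 37.0
```

Emit:
servo_tool([
  {"travel": [-0.1, 0, 0], "rot": [0, 0, 0]},
  {"travel": [0, 0, 0], "rot": [0, 0, 0]},
])

```text
clock: 6.6
tool_pos: [571.8, 129.2, 117.2]
eef_rot: [-0.383, -3.116, 0.0]
ft_force: [-7.3, 2.2, 4.3]
opening: 36.9
```

Emit:
servo_tool([
  {"travel": [-0.1, 0, 0], "rot": [0, 0, 0]},
  {"travel": [0, 0, 0], "rot": [0, 0, 0]},
])

```text
clock: 6.8
tool_pos: [571.9, 129.1, 117.2]
eef_rot: [-0.383, -3.115, 0.0]
ft_force: [-11.5, 4.5, 6.5]
opening: 37.1
```

Emit:
servo_tool([
  {"travel": [-0.1, 0, 0], "rot": [0, 0, 0]},
  {"travel": [0, 0, 0], "rot": [0, 0, 0]},
])

```text
clock: 7.0
tool_pos: [571.9, 129.1, 117.1]
eef_rot: [-0.383, -3.113, 0.0]
ft_force: [-15.4, 7.3, 9.1]
opening: 36.7
```

The stop is reached: the position holds while the force climbs to 15 N. I'll back off to centre, then rise.

Emit:
servo_tool([
  {"travel": [0.4, 0, 0], "rot": [0, 0, 0]},
  {"travel": [0.6, 0, 0], "rot": [0, 0, 0]},
  {"travel": [0, 0, 0], "rot": [0, 0, 0]},
])

```text
clock: 7.3
tool_pos: [565.0, 131.0, 117.5]
eef_rot: [0.383, 3.117, 0.001]
ft_force: [-0.8, 0.7, 0.5]
opening: 36.5
```

Emit:
servo_tool([
  {"travel": [0, 0, -1], "rot": [0, 0, 0]},
  {"travel": [0, 0, -2], "rot": [0, 0, 0]},
  {"travel": [0, 0, -4], "rot": [0, 0, 0]},
  {"travel": [0, 0, -4], "rot": [0, 0, 0]},
])

```text
clock: 7.7
tool_pos: [565.2, 130.5, 229.0]
eef_rot: [-0.384, -3.118, 0.001]
ft_force: [0.5, 0.6, -0.3]
opening: 36.7
```

```bash
python3 g.py 475.5 -178 230 119.5
```

```text
t 7.7 pos [565.166 130.456 228.964] yaw 165.97498802377822 zaxis [-0.    -0.001 -1.   ] F [ 0.539  0.633 -0.297] open 36.70416495499535
travel cm [  1.224 -32.099  -0.076] n 7.133145453337747
rot deg [-0.051  0.01  46.475]
```

Emit:
servo_tool([
  {"travel": [0.12, -2, 0], "rot": [0, 0, 0]},
  {"travel": [0.1, -4, 0], "rot": [0, 0, 0]},
  {"travel": [0.2, -4, 0], "rot": [0, 0, 0]},
  {"travel": [0.2, -4, 0], "rot": [0, 0, 0]},
  {"travel": [0.2, -4, 0], "rot": [0, 0, 0]},
  {"travel": [0.2, -4, 0], "rot": [0, 0, 0]},
  {"travel": [0.2, -4, 0], "rot": [0, 0, 0]},
  {"travel": [0, -4, 0], "rot": [0, 0, 0]},
  {"travel": [0, -2.1, 0], "rot": [0, 0, 0]},
  {"travel": [0, 0, 0], "rot": [0, 0, 0]},
], claw=110)

```text
clock: 8.7
tool_pos: [474.8, -180.2, 228.0]
eef_rot: [0.388, 3.117, -0.001]
ft_force: [0.1, 0.5, 0.4]
opening: 48.4
```

```bash
python3 g.py 475.5 -178 200 166; python3 shot.py 5; python3 -c "
from h import *
crop('pics/side5.png','pics/s5p.png',270,80,390,210,5)"
```

```text
t 8.7 pos [ 474.828 -180.156  227.995] yaw 165.80012107667494 zaxis [ 0.001 -0.    -1.   ] F [0.115 0.483 0.355] open 48.37484528484913
travel cm [-0.01   0.226  2.799] n 0.622105942491044
rot deg [-0.016  0.055 -0.2  ]
```

View pics/m5.png

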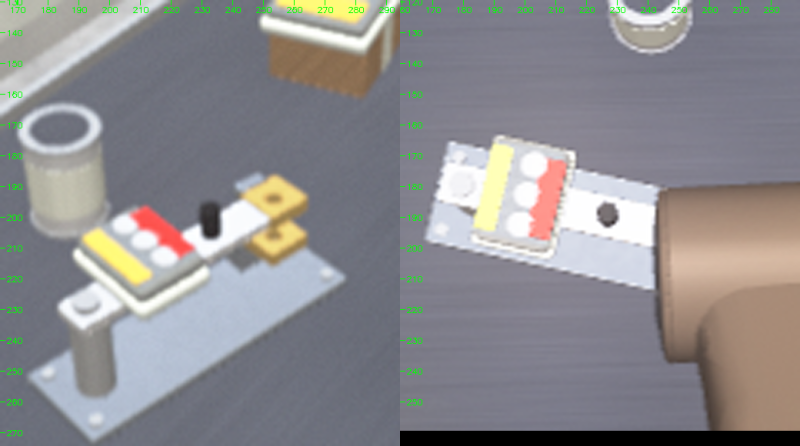

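View pics/s5p.png

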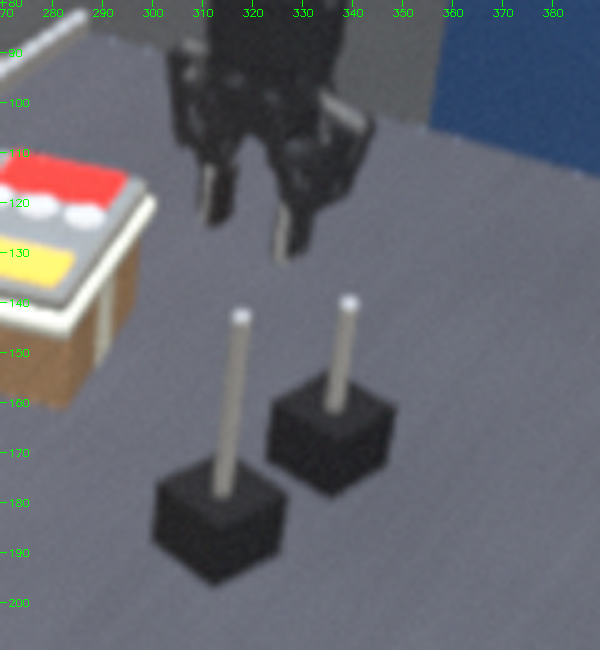

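Emit:
servo_tool([
  {"travel": [0, 0.2, 1], "rot": [0, 0, 0]},
  {"travel": [0, 0, 2], "rot": [0, 0, 0]},
  {"travel": [0, 0, 2], "rot": [0, 0, 0]},
  {"travel": [0, 0, 2], "rot": [0, 0, 0]},
  {"travel": [0, 0, 1.5], "rot": [0, 0, 0]},
  {"travel": [0, 0, 1.2], "rot": [0, 0, 0]},
  {"travel": [0, 0, 0], "rot": [0, 0, 0]},
])

```text
clock: 9.5
tool_pos: [475.1, -174.9, 128.4]
eef_rot: [-0.382, -3.115, 0.0]
ft_force: [-0.4, -0.4, -0.9]
opening: 48.5
```

```bash
python3 g.py 475.5 -178 131 166; python3 -c "
from workcell import capture
from h import *
c=capture('side');cv2.imwrite('pics/side6.png',c['image']);crop('pics/side6.png','pics/s6p.png',270,80,390,210,5)"
```

```text
t 9.5 pos [ 475.094 -174.892  128.439] yaw 166.02892180383012 zaxis [-0.003  0.    -1.   ] F [-0.354 -0.448 -0.857] open 48.54585655538511
travel cm [-0.114 -0.292 -0.256] n 0.06487562588628516
rot deg [-0.03  -0.182  0.029]
```

View pics/s6p.png

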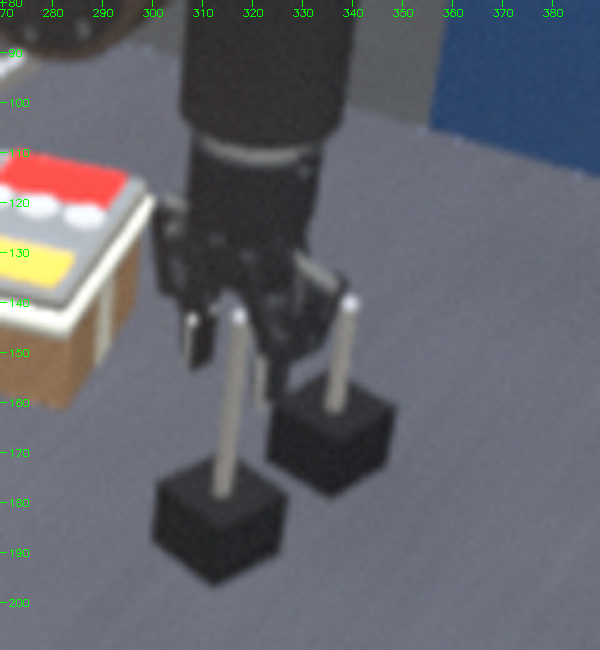

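Emit:
servo_tool([
  {"travel": [-0.1, -0.3, -0.2], "rot": [0, 0, 0]},
  {"travel": [0, 0, 0], "rot": [0, 0, 0]},
])

```text
clock: 9.75
tool_pos: [477.1, -179.0, 133.4]
eef_rot: [0.383, 3.116, -0.0]
ft_force: [-0.3, -0.0, 0.6]
opening: 48.4
```

Emit:
servo_tool([
  {"travel": [0, 0, 0], "rot": [0, 0, 0]},
  {"travel": [0, 0, 0], "rot": [0, 0, 0]},
  {"travel": [0, 0, 0], "rot": [0, 0, 0]},
  {"travel": [0, 0, 0], "rot": [0, 0, 0]},
  {"travel": [0, 0, 0], "rot": [0, 0, 0]},
  {"travel": [0, 0, 0], "rot": [0, 0, 0]},
  {"travel": [0, 0, 0], "rot": [0, 0, 0]},
], claw=255, squeeze=70)

```text
clock: 10.45
tool_pos: [475.8, -178.9, 132.7]
eef_rot: [-0.383, -3.118, 0.0]
ft_force: [-2.4, -0.2, 5.2]
opening: 10.1
```

```bash
python3 g.py 475.5 -178 131 166; python3 -c "
from workcell import capture
from h import *
c=capture('side');cv2.imwrite('pics/side7.png',c['image']);crop('pics/side7.png','pics/s7p.png',270,80,390,210,5)"
```

```text
t 10.45 pos [ 475.832 -178.899  132.745] yaw 165.98447068097096 zaxis [-0.001 -0.    -1.   ] F [-2.434 -0.237  5.189] open 10.124746563467264
travel cm [0.054 0.079 0.174] n 0.03876892574106111
rot deg [-0.017 -0.03  -0.016]
```

View pics/s7p.png

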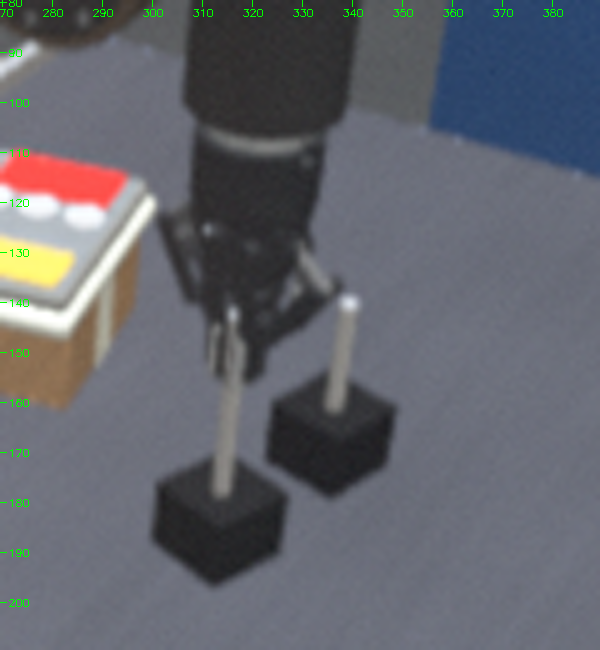

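Gripped at an opening of 10 mm. The head has shifted from (318,142.7) to about (316.3,143) in the side view, so there may be a slight tilt. I'll lift and check.

Emit:
servo_tool([
  {"travel": [0, 0, -0.5], "rot": [0, 0, 0]},
  {"travel": [0, 0, -1], "rot": [0, 0, 0]},
  {"travel": [0, 0, -1], "rot": [0, 0, 0]},
  {"travel": [0, 0, -1], "rot": [0, 0, 0]},
  {"travel": [0, 0, -1], "rot": [0, 0, 0]},
  {"travel": [0, 0, -1], "rot": [0, 0, 0]},
  {"travel": [0, 0, -2], "rot": [0, 0, 0]},
  {"travel": [0, 0, -2], "rot": [0, 0, 0]},
  {"travel": [0, 0, -2], "rot": [0, 0, 0]},
  {"travel": [0, 0, -1], "rot": [0, 0, 0]},
])

```text
clock: 11.5
tool_pos: [477.2, -179.0, 259.8]
eef_rot: [0.383, 3.115, -0.0]
ft_force: [0.7, 0.1, -1.5]
opening: 10.2
```

Emit:
servo_tool([
  {"travel": [0, 0, -0.2], "rot": [0, 0, 0]},
  {"travel": [0, 0, 0], "rot": [0, 0, 0]},
  {"travel": [0, 0, 0], "rot": [0, 0, 0]},
])

```text
clock: 11.8
tool_pos: [475.7, -178.7, 258.3]
eef_rot: [-0.383, -3.117, -0.0]
ft_force: [-0.2, -0.1, -1.1]
opening: 10.2
```

```bash
python3 g.py 547.8 58 258 166; python3 -c "
from workcell import capture
from h import *
c=capture('side');cv2.imwrite('pics/side8.png',c['image']);crop('pics/side8.png','pics/s8p.png',270,70,370,200,5)
c=capture('top');cv2.imwrite('pics/top8.png',c['image']);crop('pics/top8.png','pics/t8p.png',160,120,400,260,3)"
```

```text
t 11.8 pos [ 475.743 -178.704  258.302] yaw 165.9731306315185 zaxis [-0.001  0.    -1.   ] F [-0.192 -0.096 -1.089] open 10.152642162633505
travel cm [-1.254 24.711  0.027] n 5.491360960083119
rot deg [-0.003 -0.088 -0.027]
```

View pics/s8p.png

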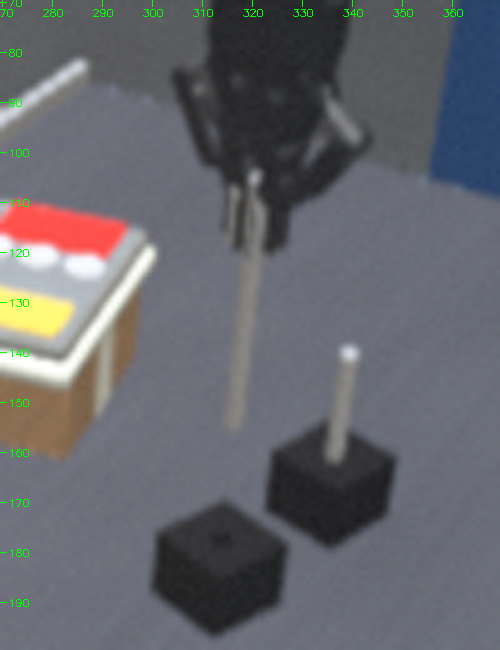

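View pics/t8p.png

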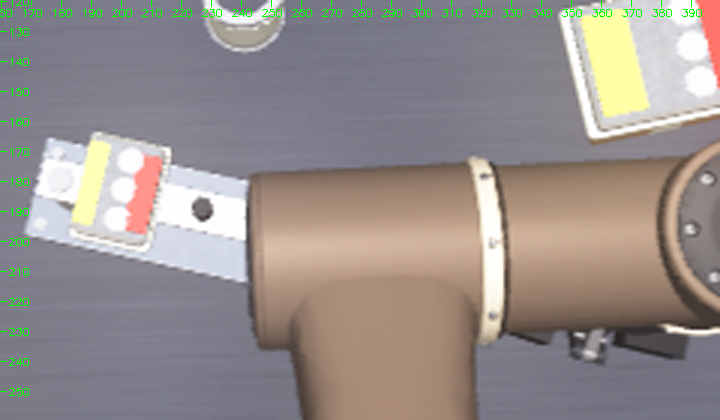

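```bash
python3 -c "
from h import *
np.set_printoptions(precision=2,suppress=True)
P=lambda z,x=475.7,y=-178.7: proj('side',[x,y,z])
for z in (50,135.6,180,305.6): print(z,P(z))
print(P(180,480.7),P(180,475.7,-173.7))
"
python3 - <<'E'
import cv2,numpy as np
for f,v0,v1,c in (("side0",145,172,316),("side8",122,153,319),("side7",158,174,315)):
    im=cv2.imread(f"pics/{f}.png").astype(float).sum(2)
    pts=[]
    for v in range(v0,v1):
        r=im[v,c-12:c+12]; 
        bg=np.median(r); w=np.clip(r-bg-30,0,None)
        # brightness in red-vs-blue: pin warm
        b=cv2.imread(f"pics/{f}.png").astype(float)[v,c-12:c+12]
        w=np.clip((b[:,2]-b[:,0])+15-0,0,None); w[w<8]=0
        if w.sum()>0: pts.append((v,(w*np.arange(c-12,c+12)).sum()/w.sum(),(w>0).sum()))
    pts=np.array(pts); k=np.polyfit(pts[:,0],pts[:,1],1); print(f,k,np.std(pts[:,1]-np.polyval(k,pts[:,0])),pts[::6].round(1).tolist())
E
```

```text
50 [314.55 176.67]
135.6 [317.03 154.61]
180 [318.39 142.45]
305.6 [322.6  104.99]
[316.92 141.94] [317.62 143.19]
side0 [1.11524334e-01 3.00393195e+02] 0.8351396856055684 [[145.0, 317.8, 5.0], [151.0, 316.9, 5.0], [157.0, 316.4, 4.0], [163.0, 319.6, 8.0], [169.0, 319.4, 9.0]]
side8 [-1.07950941e-01  3.32932615e+02] 0.09185568158947921 [[122.0, 319.8, 5.0], [128.0, 319.0, 5.0], [134.0, 318.2, 5.0], [140.0, 317.8, 5.0], [146.0, 317.1, 5.0], [152.0, 316.5, 4.0]]
side7 [-2.69615163e-02  3.21985557e+02] 1.2863228635616932 [[158.0, 315.8, 5.0], [164.0, 318.3, 8.0], [170.0, 318.1, 7.0]]
```

Emit:
servo_tool([
  {"travel": [0, 1.2, 0], "rot": [0, 0, 0]},
  {"travel": [-0.2, 3, 0], "rot": [0, 0, 0]},
  {"travel": [-0.2, 3.5, 0], "rot": [0, 0, 0]},
  {"travel": [-0.2, 4, 0], "rot": [0, 0, 0]},
  {"travel": [-0.2, 4, 0], "rot": [0, 0, 0]},
  {"travel": [-0.2, 3.5, 0], "rot": [0, 0, 0]},
  {"travel": [-0.2, 3, 0], "rot": [0, 0, 0]},
  {"travel": [0, 1.5, 0], "rot": [0, 0, 0]},
  {"travel": [0, 1, 0], "rot": [0, 0, 0]},
  {"travel": [0, 0, 0], "rot": [0, 0, 0]},
])

```text
clock: 12.9
tool_pos: [547.7, 58.7, 258.9]
eef_rot: [-0.382, -3.118, 0.001]
ft_force: [0.4, -0.6, -1.0]
opening: 10.1
```

Emit:
servo_tool([
  {"travel": [0, 0, 0], "rot": [0, 0, 0]},
  {"travel": [0, 0, 0], "rot": [0, 0, 0]},
  {"travel": [0, 0, 0], "rot": [0, 0, 0]},
])

```text
clock: 13.2
tool_pos: [547.6, 57.1, 259.5]
eef_rot: [0.385, 3.118, 0.0]
ft_force: [-0.3, -0.4, -1.3]
opening: 9.9
```

```bash
python3 g.py 547 58.3 258 166; python3 -c "
from workcell import capture
from h import *
c=capture('side');cv2.imwrite('pics/side9.png',c['image']);crop('pics/side9.png','pics/s9p.png',215,120,285,220,6)
c=capture('top');cv2.imwrite('pics/top9.png',c['image']);crop('pics/top9.png','pics/t9p.png',160,150,290,240,5)"
```

```text
t 13.2 pos [547.553  57.058 259.502] yaw 165.91871150014157 zaxis [ 0.  0. -1.] F [-0.273 -0.447 -1.309] open 9.941442388700972
travel cm [0.084 0.107 0.15 ] n 0.033372165507718314
rot deg [ 0.007  0.013 -0.081]
```

View pics/s9p.png

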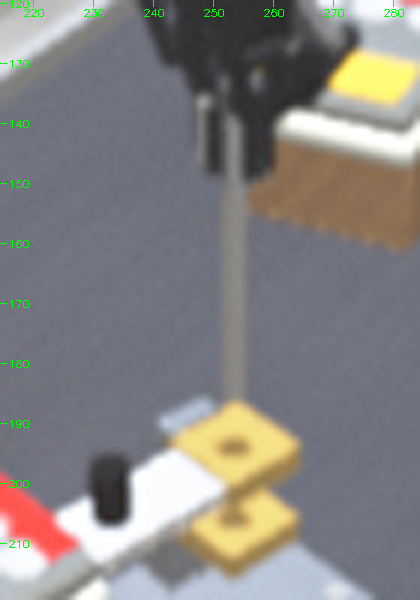

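View pics/t9p.png

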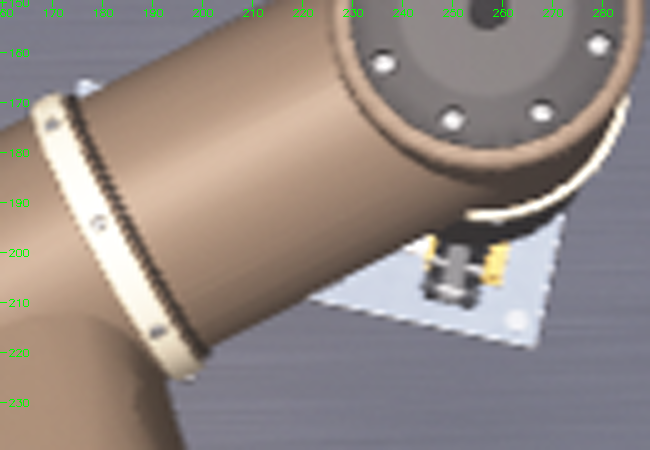

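Run:
```python
from h import *
np.set_printoptions(precision=2,suppress=True)
for z in (65,110,136.8,220): print(z,proj('side',[547.5,57.1,z]))
J=np.array([proj('side',[548.5,57.1,110])-proj('side',[547.5,57.1,110]),proj('side',[547.5,58.1,110])-proj('side',[547.5,57.1,110])]).T
print("J",J)
im=cv2.imread('pics/side9.png').astype(float)
for v in range(152,187,4):
    b=im[v,242:266]; w=np.clip(b[:,2]-b[:,0]+12,0,None); w[w<8]=0
    print(v,(w*np.arange(242,266)).sum()/w.sum(),(w>0).sum())
# foot vertical profile
print(im[180:200,253].astype(int).tolist())
```

```text
65 [254.6  204.67]
110 [254.61 192.71]
136.8 [254.62 185.32]
220 [254.65 160.97]
J [[-0.29 -0.2 ]
 [-0.13  0.19]]
152 260.02344827586205 14
156 260.7331786542923 14
160 253.5 4
164 253.5151515151515 4
168 253.53125 4
172 253.6153846153846 4
176 253.5079365079365 4
180 253.55555555555554 4
184 253.5 4
[[130, 133, 135], [131, 134, 138], [132, 135, 138], [130, 133, 136], [130, 133, 136], [130, 134, 134], [128, 143, 152], [130, 183, 211], [133, 218, 241], [135, 224, 245], [138, 227, 246], [134, 225, 244], [120, 204, 232], [96, 163, 196], [82, 135, 164], [94, 156, 186], [120, 201, 230], [134, 223, 244], [135, 224, 244], [133, 220, 241]]
```

Emit:
servo_tool([
  {"travel": [0.15, 0.1, 0], "rot": [0, 0, 0]},
  {"travel": [0, 0, 0.5], "rot": [0, 0, 0]},
  {"travel": [0, 0, 0.5], "rot": [0, 0, 0]},
  {"travel": [0, 0, 0.3], "rot": [0, 0, 0]},
  {"travel": [0, 0, 0], "rot": [0, 0, 0]},
  {"travel": [0, 0, 0], "rot": [0, 0, 0]},
  {"travel": [0, 0, 0], "rot": [0, 0, 0]},
])

```text
clock: 14.0
tool_pos: [546.6, 59.3, 246.4]
eef_rot: [0.383, 3.118, 0.0]
ft_force: [-0.3, 0.1, -0.3]
opening: 10.1
```

```bash
python3 g.py 546.3 58.5 242 166; python3 -c "
from workcell import capture
from h import *
c=capture('side');cv2.imwrite('pics/side10.png',c['image']);crop('pics/side10.png','pics/s10p.png',225,140,285,220,7)"; python3 g.py 546.3 58.5 242 166
```

```text
t 14.0 pos [546.646  59.317 246.428] yaw 165.9863563962106 zaxis [ 0.  0. -1.] F [-0.311  0.132 -0.289] open 10.134575751820941
travel cm [ 0.014 -0.088  0.443] n 0.0983919512904933
rot deg [ 0.004  0.012 -0.014]
t 14.05 pos [546.628  59.326 246.476] yaw 165.9852817212834 zaxis [ 0.  0. -1.] F [ 0.346 -0.124 -0.856] open 10.141122143383365
travel cm [ 0.012 -0.088  0.448] n 0.09946739207792904
rot deg [ 0.009  0.013 -0.015]
```

View pics/s10p.png

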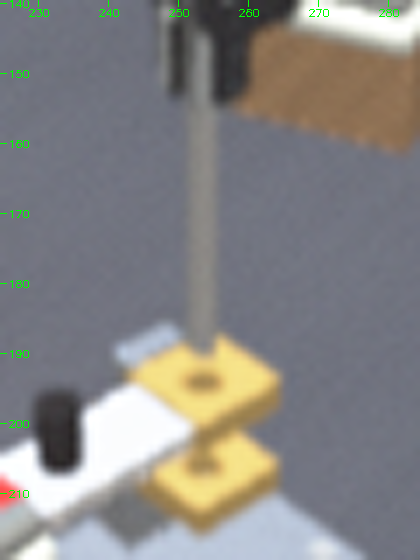

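Emit:
servo_tool([
  {"travel": [0, -0.05, 0.5], "rot": [0, 0, 0]},
  {"travel": [0, 0, 0.5], "rot": [0, 0, 0]},
  {"travel": [0, 0, 0.3], "rot": [0, 0, 0]},
  {"travel": [0, 0, 0], "rot": [0, 0, 0]},
])

```text
clock: 14.45
tool_pos: [546.0, 58.6, 232.5]
eef_rot: [-0.383, -3.117, 0.001]
ft_force: [0.6, -0.0, -1.1]
opening: 10.4
```

Emit:
servo_tool([
  {"travel": [0, 0, 0.2], "rot": [0, 0, 0]},
  {"travel": [0, 0, 0.2], "rot": [0, 0, 0]},
  {"travel": [0, 0, 0], "rot": [0, 0, 0]},
])

```text
clock: 14.75
tool_pos: [546.3, 58.8, 229.0]
eef_rot: [-0.383, -3.118, 0.0]
ft_force: [-0.1, 1.0, -0.6]
opening: 10.6
```

Emit:
servo_tool([
  {"travel": [0, 0, 0.2], "rot": [0, 0, 0]},
  {"travel": [0, 0, 0.2], "rot": [0, 0, 0]},
  {"travel": [0, 0, 0], "rot": [0, 0, 0]},
])

```text
clock: 15.05
tool_pos: [546.2, 58.7, 224.9]
eef_rot: [-0.383, -3.118, 0.0]
ft_force: [-0.3, 0.4, -0.6]
opening: 10.3
```

```bash
python3 -c "
from workcell import capture
from h import *
c=capture('side');cv2.imwrite('pics/side11.png',c['image']);crop('pics/side11.png','pics/s11p.png',225,140,285,220,7)"; python3 g.py 546.3 58.5 157.7 166
```

```text
t 15.1 pos [546.314  58.716 225.121] yaw 165.97828484282425 zaxis [-0. -0. -1.] F [ 0.157  0.018 -0.343] open 10.097200897959892
travel cm [-0.006 -0.02   6.742] n 1.4982526980601252
rot deg [-0.012 -0.014 -0.022]
```

View pics/s11p.png

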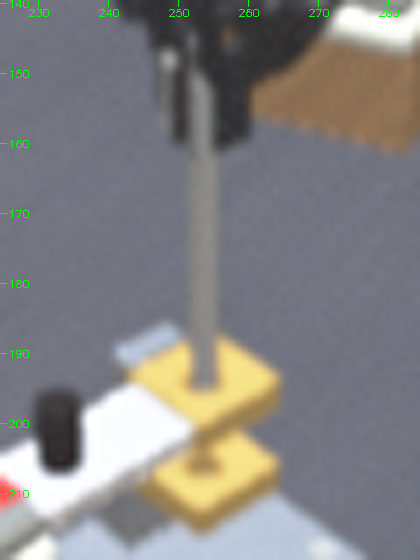

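The pin is in the upper eye's hole, at (203,385) in the crop, with no side force. I'll continue down to just above the lower eye.

Emit:
servo_tool([
  {"travel": [0, 0, 0.4], "rot": [0, 0, 0]},
  {"travel": [0, 0, 0.5], "rot": [0, 0, 0]},
  {"travel": [0, 0, 0.5], "rot": [0, 0, 0]},
  {"travel": [0, 0, 0.5], "rot": [0, 0, 0]},
  {"travel": [0, 0, 0.5], "rot": [0, 0, 0]},
  {"travel": [0, 0, 0.4], "rot": [0, 0, 0]},
  {"travel": [0, 0, 0], "rot": [0, 0, 0]},
])

```text
clock: 15.8
tool_pos: [546.1, 58.7, 196.5]
eef_rot: [-0.383, -3.117, 0.001]
ft_force: [-0.7, 0.0, -0.9]
opening: 10.1
```

Emit:
servo_tool([
  {"travel": [0, 0, 0.3], "rot": [0, 0, 0]},
  {"travel": [0, 0, 0.3], "rot": [0, 0, 0]},
  {"travel": [0, 0, 0.3], "rot": [0, 0, 0]},
  {"travel": [0, 0, 0.2], "rot": [0, 0, 0]},
  {"travel": [0, 0, 0], "rot": [0, 0, 0]},
  {"travel": [0, 0, 0], "rot": [0, 0, 0]},
])

```text
clock: 16.4
tool_pos: [546.4, 58.8, 186.3]
eef_rot: [-0.383, -3.118, 0.0]
ft_force: [-0.4, -0.1, -1.1]
opening: 10.4
```

Emit:
servo_tool([
  {"travel": [0, 0, 0.2], "rot": [0, 0, 0]},
  {"travel": [0, 0, 0.2], "rot": [0, 0, 0]},
  {"travel": [0, 0, 0], "rot": [0, 0, 0]},
])

```text
clock: 16.7
tool_pos: [546.2, 58.7, 182.0]
eef_rot: [-0.383, -3.118, 0.0]
ft_force: [0.5, 0.1, -1.3]
opening: 10.3
```

Emit:
servo_tool([
  {"travel": [0, 0, 0.3], "rot": [0, 0, 0]},
  {"travel": [0, 0, 0.4], "rot": [0, 0, 0]},
  {"travel": [0, 0, 0.4], "rot": [0, 0, 0]},
  {"travel": [0, 0, 0.4], "rot": [0, 0, 0]},
  {"travel": [0, 0, 0.2], "rot": [0, 0, 0]},
  {"travel": [0, 0, 0], "rot": [0, 0, 0]},
])

```text
clock: 17.3
tool_pos: [546.2, 58.7, 164.8]
eef_rot: [-0.383, -3.117, 0.001]
ft_force: [-0.6, -0.9, -1.3]
opening: 10.4
```

Emit:
servo_tool([
  {"travel": [0, 0, 0.3], "rot": [0, 0, 0]},
  {"travel": [0, 0, 0.3], "rot": [0, 0, 0]},
  {"travel": [0, 0, 0.1], "rot": [0, 0, 0]},
  {"travel": [0, 0, 0], "rot": [0, 0, 0]},
  {"travel": [0, 0, 0], "rot": [0, 0, 0]},
  {"travel": [0, 0, 0], "rot": [0, 0, 0]},
  {"travel": [0, 0, 0], "rot": [0, 0, 0]},
])

```text
clock: 18.0
tool_pos: [546.5, 58.8, 158.4]
eef_rot: [0.383, 3.118, 0.0]
ft_force: [-0.9, -0.2, -0.8]
opening: 10.6
```

```bash
python3 g.py 546.3 58.5 157.7 166; python3 -c "
from workcell import capture,sense
from h import *
c=capture('side');cv2.imwrite('pics/side12.png',c['image']);crop('pics/side12.png','pics/s12p.png',215,130,295,230,6)
c=capture('top');cv2.imwrite('pics/top12.png',c['image'])
for z in (185,205): print(z,proj('side',[546.3,58.7,z]))
print(sense()['wrist_torque'],sense()['dq'])"; python3 g.py 546.3 58.5 157.7 166
```

```text
t 18.0 pos [546.458  58.781 158.422] yaw 165.98028232089735 zaxis [ 0.  0. -1.] F [-0.912 -0.156 -0.799] open 10.591268453866677
travel cm [ 0.008 -0.031  0.072] n 0.016048113947728797
rot deg [ 0.008  0.011 -0.02 ]
185 [254.66413608 171.91918038]
205 [254.67128733 165.95999653]
[-8.20194609e-05 -1.71808272e-02  3.64347620e-02] [-1.24649840e-03  2.35106923e-04  5.23071238e-04  4.50540018e-04
  5.27975524e-04 -4.85848502e-06]
t 18.1 pos [546.409  58.779 158.353] yaw 165.97755385301923 zaxis [ 0.  0. -1.] F [ 0.133 -0.821 -1.67 ] open 10.229335562018882
travel cm [ 0.004 -0.03   0.065] n 0.01451810245230695
rot deg [ 0.005  0.004 -0.022]
```

View pics/s12p.png

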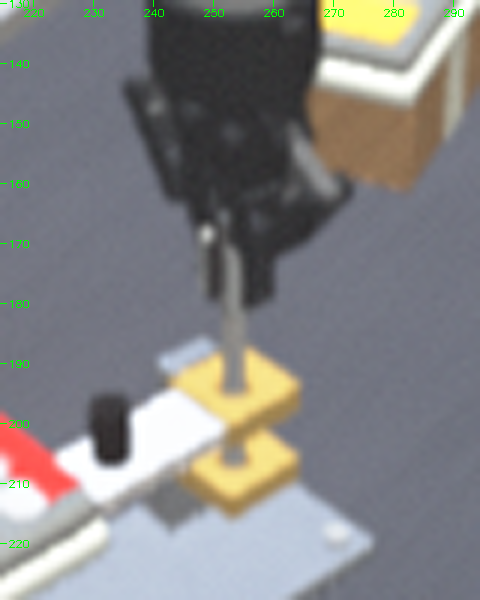

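View pics/top12.png

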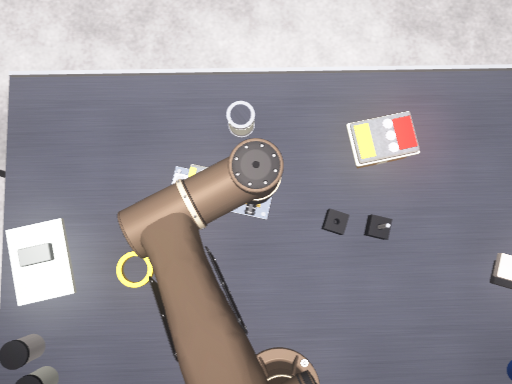

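Emit:
servo_tool([
  {"travel": [0, 0, 0.07], "rot": [0, 0, 0]},
  {"travel": [0, 0, 0], "rot": [0, 0, 0]},
  {"travel": [0, 0, 0], "rot": [0, 0, 0]},
  {"travel": [0, 0, 0], "rot": [0, 0, 0]},
  {"travel": [0, 0, 0], "rot": [0, 0, 0]},
  {"travel": [0, 0, 0], "rot": [0, 0, 0]},
])

```text
clock: 18.7
tool_pos: [546.4, 58.8, 157.6]
eef_rot: [0.383, 3.118, 0.0]
ft_force: [-0.4, 0.2, -0.7]
opening: 10.2
```

```bash
python3 g.py 546.3 58.5 157.7 166; python3 -c "
from workcell import finish_job,capture
from h import *
c=capture('side');cv2.imwrite('pics/side13.png',c['image']);crop('pics/side13.png','pics/s13p.png',225,155,285,225,8)"
```

```text
t 18.7 pos [546.391  58.768 157.607] yaw 165.9819013656034 zaxis [ 0.  0. -1.] F [-0.431  0.164 -0.746] open 10.171813164412335
travel cm [ 0.002 -0.028 -0.009] n 0.006271483600200675
rot deg [ 0.     0.    -0.018]
```

View pics/s13p.png

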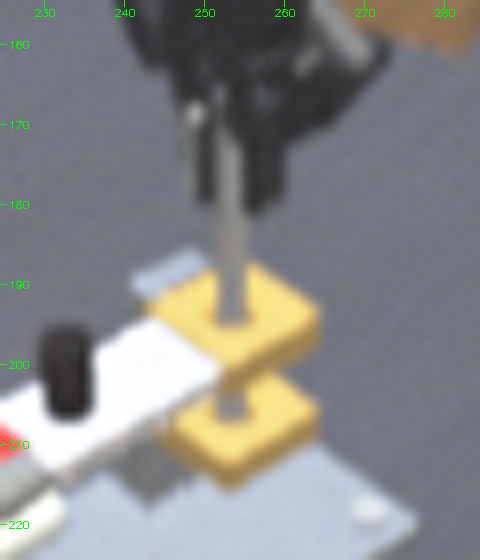

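The pin runs upright through both eyes, at u≈253 in the upper (v≈195) and the lower (v≈206), with no side force. I'll hand in.

```bash
python3 -c "
from workcell import finish_job,sense
print(finish_job()); s=sense(); print(s['clock'],s['tool_pos'],s['ft_force'],s['opening'])"
```

```text
the job is handed in; nothing more can be done
None
the job is handed in; nothing more can be done
```

I swung the carrier in by its knob until it sat on the stop; the push rose to about 15 N with no further movement. Then I took the long pin from its socket and threaded it down through both eyes. The job was handed in at about 18.7 s with the pin still gripped at 70 N.

**Last checks before hand-in:**
- **Fit:** the last side picture shows the pin going through both eyes. The wrist force was about 1 N or less in every direction, so nothing points to a jam.
- **Upright and still:** the tool axis was vertical. The pin looked upright to within about 1° when I lifted it, and I did not re-measure it in the eyes.
- **Length below the lower eye:** about 15 mm, with the foot at a height of about 35 mm. This is worked out from the tool height and the grip point on the pin, because the lower eye hides the foot from the camera.
- **Other things:** I moved nothing but the carrier and the long pin. The last top picture shows the short pin, paint can and boxed lamp in place, and the tape roll too, though it is partly behind the arm.

**Disagreements:** the camera and touch estimates of the eye position differed by about 2 to 3 mm. I aimed between them, and the pin entered without contact. The gripper read about 10 mm on the 12 mm pin throughout, which I took to be a reading offset or pad give.

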